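# Draw the blank home in the marking fixture and bolt it

### The job

The blue steel blank lies half under the hood of the marking fixture. Press down lightly on its black rubber pad with the fingertips and draw it out along the guides until it is fully home against the yellow front stop, then slide the red-knobbed bolt fully in behind it to lock it there and let go. Be gentle: put no more than about 30 N on the blank or the bolt, keep the blank flat on its bed, and leave the spray can, tape roll and screwdriver where they are.

Things in the scene. Friction and masses are not known exactly. Their poses are not given: they have to be found in the camera images.
- fixture: Fixed marking fixture. Dark steel base 340 (x) x 200 (y) x 20 mm, its top is the bed. Origin: centre of the underside, at bench height; z up, -x is the front and faces the robot. Guides along x, inner faces at y = +57 and -57 mm, rise 10 mm above the bed, so does the stop bar across the front. An ear of the base at y +99 to +159, x -24 to +46 mm, 20 mm high, carries the bolt.
- stop_face (a point): Middle of the inner face of the yellow front stop bar (12 mm thick), at bed height; fixture coordinates (-150, 0, 20) mm. Its axes are the fixture's. The blank is home when its front edge touches this face.
- hood_front (a point): Middle of the front upper edge of the grey hood; fixture coordinates (+57, 0, 68) mm. The hood covers x +57 to +167, y -90 to +90 mm, with 38 mm of free height over the bed below it; a red housing on it (x +98 to +158, y -45 to +45 mm) reaches 100 mm above the bench.
- blank: Loose blue steel plate, 150 (x) x 110 (y) x 6 mm, about 0.75 kg, on the bed between the guides, 2 mm play each side, friction about 0.25. Origin: centre of its underside; front edge at its x = -75 mm. Home: origin 75 mm to +x of stop_face. At the start it is 80 to 105 mm short of home (to +x).
- pad (a point): Centre of the top of the black rubber pad on the blank: 44 (x) x 50 (y) mm, its top 8 mm above the blank's underside; 43 mm from the blank's centre toward its front edge. Friction with the fingertips about 1 (they slip once the blank is held): 8 to 12 N of downward press draws the blank. The pad gives hardly at all: a millimetre too low is many newtons.
- bolt (a joint): Locking bolt in m: 0 = open, 0.030 = fully in, at its end stop; slides to the fixture's -y, friction about 2.5 N, stays where left. Its steel bar (fixture x +4 to +18 mm, 1 to 9 mm above the bed) then lies behind the blank's far edge with 4 mm to spare; while the blank is not home the bar runs into the blank's side.
- bolt_knob (a point): Centre of the top of the bolt's upright red knob: diameter 16, 32 mm tall, top 61 mm above the bench. Fixture x = +11 mm, y = +112 mm minus the joint value. Free all round from 30 mm above the bench up; push it from its +y side or pinch it from above. The hood begins 46 mm to its +x.
- can: Spray can, diameter 56 mm, 150 mm tall, origin at the centre of its underside. Leave alone.
- roll: Yellow tape roll lying flat, outer diameter 90 mm, 45 mm high, origin at the centre of its underside. Leave alone.
- driver: Screwdriver lying on the bench along its x, handle to -x. Leave alone.
Not all that is in view belongs to the job. Of the things like the blank, leave any that is green, orange or turquoise; of the rest the smaller one is meant.

How it is judged:
On the way, in this order (a step that is already met when the one before it is completed fails the run):
1. the blank is drawn home: its front edge within 2.5 mm of the stop bar, flat on the bed (x of blank in the frame of stop_face between 0.072 and 0.0775 m and angle between blank's own z axis and vertical below 0.03 rad), for 0.2 s.
2. the bolt is slid fully in behind the blank (value of joint bolt above 0.027 m), for 0.2 s.
At the end, for the whole second after the job is handed in: The blank lies flat and still on the bed with its front edge within 2.5 mm of the yellow stop bar, and the bolt is in by at least 27 of its 30 mm (all of step 1 and z of blank in the frame of fixture below 0.022 m and value of joint bolt above 0.027 m and linear speed of blank below 0.01 m/s); the robot touches nothing.
It fails at once if more than 30 N between the fingers and the blank (contact force between the fingers and blank above 30 N).
It fails at once if more than 30 N between the fingers and the bolt (contact force between the fingers and bolt above 30 N).
It fails at once if more than 30 N between the bolt and the blank (contact force between bolt and blank above 30 N).
It fails at once if the blank tipped or lifted off its bed (angle between blank's own z axis and vertical above 0.12 rad or z of blank in the frame of fixture above 0.035 m).
It fails at once if a bystander moved by more than 20 mm (distance of any of can, roll, driver from where it was at the start of the episode above 0.02 m).
It also fails if it takes over 69 s, if anything falls off the work surface, if the arm or the gripper's body presses on something with over 40 N, if the wrist force passes 120 N, or if a joint passes its speed limit or range.

### The arm

A 7-joint arm with a two-finger parallel gripper is mounted at the origin on the work surface. World frame = base frame: x ahead of the robot, y to its left, z up, the work surface at z = 0. Lengths are in m, angles in rad, forces in N, time in s.
With the tool pointing down it reaches from about 0.4 to 0.9 m from the base axis. Payload 5.6 kg.
Tool frame: the origin (TCP) lies midway between the tips of the shut fingers; the grasp point (between the pads) lies 19 mm behind it; z points along the fingers, y is the line along which they close (so a half turn about z gives the same grasp; the last joint's range is limited). The gripper opens to 92 mm and grips with 3 to 60 N. Pads are 20 mm wide; open, the fingers measure 128 mm over their backs; the gripper's body (75 mm by 189 mm) begins 69 mm behind the grasp point.
Start: joints at [1.082, 0.468, -0.012, 1.603, 0.006, 1.071, -0.056], TCP at [0.28, -0.586, 0.215] pointing down, gripper open.
Joint ranges: [-2.53, 2.53], [-0.31, 2.02], [-1.57, 1.55], [0.28, 2.44], [-1.29, 4.43], [0.15, 1.84], [-2.92, 2.92]. Speed limits (rad/s): [2.57, 2.57, 3.14, 3.14, 3.14, 3.14, 3.14].

### API

Orientations are given as a 3x3 rotation matrix whose columns are the frame's x, y, z axes.
In Python, from station import env, effector, solver, viewer, workorder, search_frame, tip_of gives the robot as it stands. Calls block until the motion is done:
- env.reach(position, orientation): joint-space move of the TCP to a pose.
- env.movel(position, frame=None, rate=0.15): straight line of the TCP; frame=None keeps the orientation; rate is the mean speed in m/s.
- env.goto_joints(angles): joint-space move.
- effector.release() and effector.grasp(squeeze=None): open the fingers fully, or close them until they stop; squeeze is the grip in N (None keeps the last).
- env.pause(seconds).
- solver.inverse_kinematics(position, orientation): joint angles nearest the present ones, or None.
- env.sense(): the state.
- viewer.read_camera(name): name is "scene" or "top"; returns (picture, depth): 420x560x3 uint8, red, green, blue; 420x560 float32, m along the optical axis (not along the pixel's ray), 0 where there is no reading.
- viewer.camera_info(name): a dict with "intrinsics" (3x3 intrinsics, pixels), "eye" and "rotation" of the camera in the world. Camera axes: x right, y up, looking along -z (the intrinsics and any distortion apply to the point x, -y, -z); pixel columns grow to the right and rows downward; lengths in m; the calibration is good to about 2 mm. A picture is of the moment at which its call begins. camera_info takes no time and is no camera call.
A pose or a line that the arm cannot do raises env.PlanningError and nothing moves.
- workorder.finish_job(): hands the job in; it is judged then, once.
Trained networks look in the newest picture that a camera, given by its name, has taken for a name from the list of things; names that differ only in an ending like _2 or _b are one class to them, and where a whole thing is asked for, a point or a joint stands for the part that bears it (a point fixed in the world has none). Each returns a list of dicts, best first, with "score" (0 to 1); they miss things now and then, are a little off and sometimes report something else, mostly with a low value. They report only what shows in the picture. A call takes as long as a camera call. They do not tell look-alikes from the thing itself.
- search_frame(camera, name): "at" ([x, y, z] in m, in world coordinates, good to about 4 mm: the middle of the surface that is visible of it).
- tip_of(camera, name): "at" ([x, y, z] in m, in world coordinates, good to about 4 mm: a listed point, or the origin of a listed thing).
The state is a dict: "t": time; "joint_positions": joint angles; "joint_velocities": joint speeds; "tau": joint torques, N m; "ee_pos": TCP position; "tcp_rot": TCP orientation; "wrist_force": force on the tool from outside, world axes, zero at the start; "moment": the same for the moment, N m; "gripper_width": finger opening in m; "grasp_force": force on a finger pad.
Only numpy, scipy, OpenCV 4.12 (cv2) and the standard library are available. Lean on these libraries where they do the work, as an engineer would, in place of code of your own. Each camera call takes 0.05 s, during which the arm holds its last target. There are 200 camera calls.

## Working session

There is one attempt and no reset: what is moved stays moved. The work goes in short steps, each a Python script; the robot and the scene stay as the last script left them, time stands still between calls to the robot, and variables do not carry over. Pictures are saved under pics/ and viewed, at most 10 in all, crops included, and the job is handed in when it is done.

```bash
mkdir -p pics; ls
cat > h.py <<'E'
import numpy as np, cv2
from station import env, effector, solver, viewer, workorder, search_frame, tip_of
def snap(cam,fn):
    p,d=viewer.read_camera(cam); cv2.imwrite('pics/'+fn,p[:,:,::-1]); return p,d
def cloud(cam,d):
    c=viewer.camera_info(cam); K=np.array(c['intrinsics']); v,u=np.mgrid[:d.shape[0],:d.shape[1]]
    P=np.stack([(u-K[0,2])/K[0,0]*d,-(v-K[1,2])/K[1,1]*d,-d],-1)
    return P@np.array(c['rotation']).T+np.array(c['eye'])
E
python3 - <<'E'
from h import *
np.set_printoptions(precision=4,suppress=True)
for cam in ['scene','top']:
    p,d=snap(cam,cam+'0.png'); np.save(cam+'0.npy',cloud(cam,d)); 
    ci=viewer.camera_info(cam); print(cam,ci)
    for n in ['fixture','stop_face','hood_front','blank','pad','bolt_knob','can','roll','driver']:
        print(n,[(np.round(r['at'],4).tolist(),round(r['score'],2)) for r in tip_of(cam,n)[:4]])
s=env.sense(); print(s['t'],s['ee_pos'],s['tcp_rot'],s['wrist_force'],s['gripper_width'])
E
```

```text
pics
scene {'intrinsics': array([[426.3465,   0.    , 279.4042],
       [  0.    , 426.3465, 214.235 ],
       [  0.    ,   0.    ,   1.    ]]), 'eye': array([1.2312, 0.5549, 1.0494]), 'rotation': array([[-0.605 , -0.6011,  0.5221],
       [ 0.7962, -0.4502,  0.4043],
       [-0.008 ,  0.6603,  0.751 ]])}
fixture [([0.605, 0.0539, -0.0006], 0.9)]
stop_face [([0.4599, 0.0604, 0.0183], 0.58)]
hood_front [([0.6678, 0.0495, 0.0671], 0.82), ([0.4589, 0.0577, 0.0176], 0.65)]
blank [([0.5727, -0.2161, -0.0001], 0.95), ([0.7459, 0.3039, -0.0003], 0.95), ([0.8307, -0.194, 0.0048], 0.8), ([0.6363, 0.0526, 0.0253], 0.76)]
pad [([0.825, -0.1427, 0.0077], 0.9), ([0.5941, 0.0581, 0.0258], 0.81), ([0.5317, -0.1685, 0.012], 0.75), ([0.7887, 0.3066, 0.0057], 0.75)]
bolt_knob []
can [([0.4276, -0.4194, 0.0016], 0.58)]
roll [([0.5148, 0.4133, 0.0052], 0.94)]
driver [([0.6248, -0.406, 0.0022], 0.84)]
top {'intrinsics': array([[543.1203,   0.    , 283.2733],
       [  0.    , 543.1203, 204.2843],
       [  0.    ,   0.    ,   1.    ]]), 'eye': array([ 0.3046, -0.0043,  1.6518]), 'rotation': array([[ 0.02
[... 172 characters left out ...]
 0.0517, 0.0679], 0.76)]
blank [([0.744, 0.3035, -0.0016], 0.97), ([0.5746, -0.2092, -0.0009], 0.89), ([0.6332, 0.0514, 0.0183], 0.88), ([0.2511, 0.29, -0.0008], 0.87)]
pad [([0.5893, 0.0536, 0.0306], 0.84), ([0.8212, -0.1472, 0.0087], 0.83), ([0.7884, 0.2986, 0.0088], 0.81), ([0.3072, 0.318, 0.0101], 0.74)]
bolt_knob [([0.6203, 0.1591, 0.0584], 0.55)]
can [([0.6677, 0.052, 0.0683], 0.74), ([0.424, -0.4173, -0.0011], 0.66)]
roll [([0.5176, 0.4139, 0.0015], 0.92)]
driver [([0.6265, -0.409, -0.002], 0.9), ([0.5887, 0.0512, 0.0322], 0.24)]
1.0 [ 0.2802 -0.5865  0.2146] [[ 0.9023  0.4311 -0.    ]
 [ 0.4311 -0.9023 -0.    ]
 [-0.     -0.     -1.    ]] [-0.0427 -0.6737 -0.1511] 0.09221387279559173
```

View pics/scene0.png

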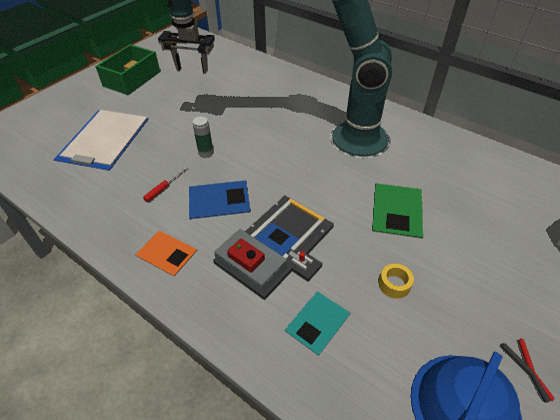

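View pics/top0.png

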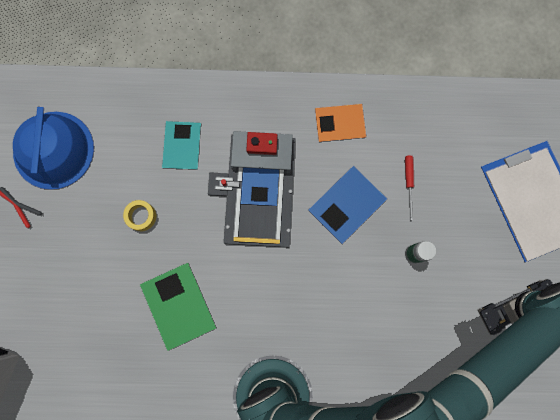

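The scene picture shows the wanted blank, the small blue plate with the black pad (about 279,237), half under the grey hood. The red knob is at about (303,257). The top picture shows the blank at (260,188), the yellow stop at (257,240) and the knob at (223,183). The blue plate at (347,205) is larger and lies loose, so it is a decoy. Next I refine the fixture pose.

```bash
cat > m.py <<'E'
from h import *
np.set_printoptions(precision=4,suppress=True)
for cam in ['top','scene']:
    C=np.load(cam+'0.npy'); p=cv2.imread(f'pics/{cam}0.png'); hsv=cv2.cvtColor(p,cv2.COLOR_BGR2HSV)
    H,S,V=hsv[...,0].astype(int),hsv[...,1],hsv[...,2]
    near=(abs(C[...,0]-.6)<.25)&(abs(C[...,1]-.06)<.2)
    def rect(name,m):
        P=C[m]; (c,sz,a)=cv2.minAreaRect(P[:,:2].astype(np.float32)); print(cam,name,len(P),'med',np.median(P,0),'rect c',np.array(c),'sz',np.array(sz),'ang',round(a,2)); return P
    Y=near&(H>18)&(H<32)&(S>120)&(C[...,0]<.5)&(C[...,1]<.2); P=rect('stop',Y)
    e=np.linalg.svd(P[:,:2]-P[:,:2].mean(0))[2][0]; print(' dir',np.degrees(np.arctan2(e[1],e[0])),P.mean(0))
    rect('hood',near&(C[...,2]>.06)&(C[...,2]<.075)&(S<70)&(C[...,1]<.2)&(C[...,0]>.64))
    red=near&((H<8)|(H>172))&(S>140)
    rect('housing',red&(C[...,2]>.09)); rect('knob',red&(C[...,0]<.65)&(C[...,1]>.13)&(C[...,2]>.053))
    blue=near&(H>100)&(H<125)&(S>130)&(abs(C[...,1]-.055)<.08)&(C[...,2]>.015)&(C[...,2]<.04)
    rect('blank',blue)
    x0=P[:,0].mean()
    dark=near&(V<45)&(C[...,2]>.023)&(C[...,2]<.036)&(abs(C[...,1]-.055)<.035)&(abs(C[...,0]-.592)<.03); rect('pad',dark)
    bed=near&(abs(C[...,1]-.055)<.04)&(C[...,0]>.48)&(C[...,0]<.54)&(C[...,2]>.005); rect('bed',bed)
E
python3 m.py
```

```text
top stop 192 med [0.4533 0.0592 0.0302] rect c [0.4541 0.0581] sz [0.1354 0.0145] ang 88.35
 dir -91.99117219756488 [0.4533 0.0585 0.0303]
top hood 1411 med [0.7027 0.0501 0.0683] rect c [0.7205 0.0502] sz [0.1805 0.1116] ang 87.98
top housing 534 med [0.7317 0.0475 0.1006] rect c [0.7366 0.05  ] sz [0.0625 0.0872] ang 0.2
top knob 19 med [0.622  0.1619 0.0621] rect c [0.6225 0.1614] sz [0.0135 0.0106] ang 28.32
top blank 1065 med [0.6272 0.0537 0.0268] rect c [0.6183 0.0551] sz [0.1104 0.1124] ang 88.21
top pad 177 med [0.5936 0.0552 0.0289] rect c [0.594  0.0552] sz [0.0458 0.0412] ang 87.29
top bed 526 med [0.5095 0.0552 0.0202] rect c [0.5106 0.0557] sz [0.0595 0.0788] ang 1.56
scene stop 172 med [0.4549 0.0619 0.0279] rect c [0.4428 0.0582] sz [0.1459 0.0384] ang 88.81
 dir 87.9905836515761 [0.4539 0.0612 0.0269]
scene hood 1290 med [0.7204 0.0881 0.0667] rect c [0.7219 0.0525] sz [0.1822 0.1119] ang 88.35
scene housing 536 med [0.7428 0.0523 0.0988] rect c [0.7386 0.0517] sz [0.0919 0.0613] ang 88.24
scene knob 24 med [0.625  0.1652 0.059 ] rect c [0.6241 0.1648] sz [0.016  0.0114] ang 35.93
scene blank 566 med [0.6109 0.0577 0.0249] rect c [0.5993 0.0526] sz [0.1146 0.0863] ang 88.37
scene pad 159 med [0.5926 0.0562 0.0271] rect c [0.5928 0.0562] sz [0.0468 0.0418] ang 84.34
scene bed 362 med [0.5102 0.0554 0.0186] rect c [0.5101 0.0551] sz [0.0597 0.0798] ang 0.2
```

```bash
cat >> h.py <<'E'
np.set_printoptions(precision=4,suppress=True)
yaw=np.radians(-1.85); fx=np.array([np.cos(yaw),np.sin(yaw),0]); fy=np.array([-np.sin(yaw),np.cos(yaw),0])
R=np.column_stack([fx,-fy,[0,0,-1]]); F0=np.array([.6094,.0549,0])
def W(x,y,z): return F0+fx*x+fy*y+np.array([0,0,z])
def f(n=1):
    a=[]
    for i in range(n):
        a.append(env.sense()['wrist_force'])
        if i<n-1: env.pause(.02)
    return np.mean(a,0)
E
python3 - <<'E'
from h import *
effector.grasp(20)
env.movel([.28,-.586,.33],rate=.3)
env.reach(W(-.016,0,.15),R); print(env.sense()['t'],f(3))
env.movel(W(-.016,0,.04),R,rate=.12); env.pause(.2)
f0=f(5); print(env.sense()['t'],env.sense()['ee_pos'],f0,env.sense()['gripper_width'])
z=.040
while z>.024:
    z-=.002 if z>.0325 else .0004
    env.movel(W(-.016,0,z),rate=.02); d=f(2)-f0
    if z<.0325: print(round(z,4),env.sense()['ee_pos'][2],d,round(env.sense()['t'],2))
    if d[2]>6: break
np.savez('st.npz',f0=f0,z=z)
E
```

```text
5.4833 [-0.2022  0.1112 -0.1997]
6.85 [0.5938 0.0554 0.0406] [ 0.0568  0.1524 -0.326 ] 0.00028381772559448587
0.032 0.03186901768921922 [-0.1499 -0.5907  0.478 ] 7.92
0.0316 0.03162071169810919 [-0.4535  0.0222  0.9717] 8.18
0.0312 0.031187850244782482 [ 0.1609 -0.3808  0.2756] 8.45
0.0308 0.030780503222493358 [0.2005 0.0067 0.3858] 8.72
0.0304 0.030368475388783654 [ 0.3811 -0.6508  0.7892] 8.98
0.03 0.029988783796519394 [-0.4146 -0.7181  0.6397] 9.25
0.0296 0.029585770275231096 [-0.1116 -0.5266  0.15  ] 9.52
0.0292 0.029177707327788148 [-0.2789  0.0737  0.3916] 9.78
0.0288 0.028769851751674177 [-0.2383 -0.2201  0.6394] 10.05
0.0284 0.028494640570135142 [-0.3145  0.0549  0.8497] 10.32
0.028 0.02848841471409265 [-1.5419  0.0329  5.6845] 10.58
0.0276 0.028439468039072126 [-2.6843 -0.4427  8.6721] 10.85
```

Run:
```python
from h import *
s=np.load('st.npz'); f0=s['f0']; z=float(s['z']); x=-.016; hit=0
while x>-.130:
    x-=.005
    env.movel(W(x,0,z),rate=.03); d=f(3)-f0
    print(round(x,3),round(z,4),env.sense()['ee_pos'],d,round(env.sense()['t'],2))
    if d[2]>22: env.movel(W(x,0,z+.002),rate=.02); print('abort');break
    z-=np.clip((10-d[2])/11e3*.6,-.0005,.0004)
    if d[0]>7.5 and x<-.1: hit+=1
    if hit>=2: break
np.savez('st.npz',f0=f0,z=z,x=x)
snap('top','top1.png'); snap('scene','scene1.png')
for cam in ['top','scene']:
    print([(r['at'],r['score']) for r in tip_of(cam,'blank')[:4]])
```

```text
-0.021 0.0276 [0.5895 0.0558 0.0285] [ 1.4933 -0.315   6.4079] 11.2
-0.026 0.0274 [0.5846 0.0561 0.0285] [ 1.724  -0.3776  8.4002] 11.55
-0.031 0.0273 [0.5796 0.0563 0.0284] [ 1.4897 -0.1559  8.0768] 11.9
-0.036 0.0272 [0.5748 0.0565 0.0285] [ 1.7594 -0.1858  9.5252] 12.25
-0.041 0.0272 [0.5698 0.0566 0.0285] [ 1.3314 -0.3496  9.5404] 12.6
-0.046 0.0272 [0.5648 0.0568 0.0284] [ 1.3393 -0.4762  9.2039] 12.95
-0.051 0.0271 [0.5599 0.057  0.0284] [ 1.3966 -0.1509  9.7555] 13.3
-0.056 0.0271 [0.555  0.0572 0.0284] [ 1.4655 -0.2553  9.6449] 13.65
-0.061 0.0271 [0.55   0.0573 0.0284] [ 1.3171 -0.3673 10.3603] 14.0
-0.066 0.0271 [0.545  0.0575 0.0284] [ 0.9822 -0.0903  9.9095] 14.35
-0.071 0.0271 [0.54   0.0576 0.0284] [ 1.0725 -0.2503 10.8355] 14.7
-0.076 0.0271 [0.535  0.0578 0.0284] [ 1.8623 -0.3083 10.2754] 15.05
-0.081 0.0272 [0.53   0.058  0.0284] [ 1.0981 -0.1565 10.4755] 15.4
-0.086 0.0272 [0.525  0.0581 0.0284] [ 1.6507  0.014  10.3914] 15.75
-0.091 0.0272 [0.5199 0.0583 0.0284] [ 1.7745 -0.3768 10.0024] 16.1
-0.096 0.0272 [0.5149 0.0585 0.0284] [ 1.9162 -0.6552  9.752 ] 16.45
-0.101 0.0272 [0.51   0.0586 0.0284] [ 1.6472 -0.1822 10.191 ] 16.8
-0.106 0.0272 [0.505  0.0588 0.0284] [ 1.6096 -0.2525 10.4574] 17.15
-0.111 0.0272 [0.5    0.059  0.0284] [ 2.1333 -0.0152 10.3864] 17.5
-0.116 0.0273 [0.4949 0.0591 0.0284] [ 1.7245 -0.3447 10.1997] 17.85
-0.121 0.0273 [0.49   0.0593 0.0284] [ 1.8105  0.0545 10.1194] 18.2
-0.126 0.0273 [0.4859 0.0595 0.0284] [ 3.7765 -0.2594  7.7304] 18.55
-0.131 0.0271 [0.4814 0.0598 0.0284] [ 5.1315 -0.3477  6.7608] 18.9
[([0.7449, 0.3063, -0.0009], 0.86), ([0.5316, 0.0557, 0.0197], 0.85), ([0.8345, -0.1914, 0.0014], 0.75), ([0.2526, 0.2918, -0.0019], 0.66)]
[([0.5348, 0.0583, 0.0222], 0.78), ([0.255, 0.2849, -0.0016], 0.77), ([0.8313, -0.195, 0.0001], 0.63), ([0.7475, 0.3061, -0.001], 0.6)]
```

```bash
python3 - <<'E'
from h import *
s=np.load('st.npz'); f0=s['f0']; z=float(s['z']); x=float(s['x'])
for i in range(4):
    if i in(1,2): x-=.003
    env.movel(W(x,0,z),rate=.03); d=f(3)-f0
    print(round(x,3),round(z,4),env.sense()['ee_pos'],d,round(env.sense()['t'],2))
    z-=np.clip((10-d[2])/11e3*.6,-.0005,.0003)
env.movel(W(x,0,.045),rate=.05); env.movel(W(x+.04,0,.2),rate=.2); env.pause(.1)
print(env.sense()['t'],f(3)-f0)
im=[]
for cam in ['top','scene']:
    p,d=snap(cam,cam+'2.png'); np.save(cam+'2.npy',cloud(cam,d))
    c=p[130:260,190:310] if cam=='top' else p[180:310,205:345]
    im.append(cv2.resize(c[...,::-1],(390,390),interpolation=cv2.INTER_CUBIC))
cv2.imwrite('pics/c2.png',np.hstack(im))
E
sed -e 's/{cam}0/{cam}2/;s/cam+.0.npy./cam+"2.npy"/;s/C\[...,0\]-.592/C[...,0]-.492/' m.py > m2.py; python3 m2.py | egrep 'blank|pad|stop|bed'
```

```text
-0.131 0.027 [0.4814 0.0597 0.0284] [ 4.1634 -0.5824  8.9367] 19.38
-0.134 0.0269 [0.479  0.0599 0.0284] [ 5.4825 -0.172   8.1939] 19.67
-0.137 0.0268 [0.4764 0.06   0.0284] [ 5.5449 -0.1697  8.1871] 19.95
-0.137 0.0267 [0.4764 0.06   0.0284] [5.1228 0.1964 9.5136] 20.23
21.8 [-0.2221 -0.033   0.0378]
top stop 41 med [0.455  0.1125 0.0294] rect c [0.454  0.1121] sz [0.0282 0.0121] ang 82.85
top blank 41 med [0.4791 0.1082 0.0274] rect c [0.5359 0.0577] sz [0.0302 0.1781] ang 47.8
top pad 0 med [nan nan nan] rect c [0. 0.] sz [0. 0.] ang 0.0
top bed 1006 med [0.5092 0.0543 0.5806] rect c [0.51  0.055] sz [0.0599 0.0799] ang 0.02
scene stop 128 med [0.4533 0.0586 0.029 ] rect c [0.4631 0.0564] sz [0.1459 0.0795] ang 85.93
scene blank 1099 med [0.5481 0.0581 0.0248] rect c [0.5348 0.0544] sz [0.1128 0.1501] ang 89.29
scene pad 153 med [0.489  0.0604 0.0268] rect c [0.4891 0.061 ] sz [0.0513 0.044 ] ang 88.58
scene bed 2611 med [0.5222 0.0667 0.4497] rect c [0.51  0.055] sz [0.0799 0.06  ] ang 89.96
  return _methods._mean(a, axis=axis, dtype=dtype,
  ret = um.true_divide(
```

View pics/c2.png

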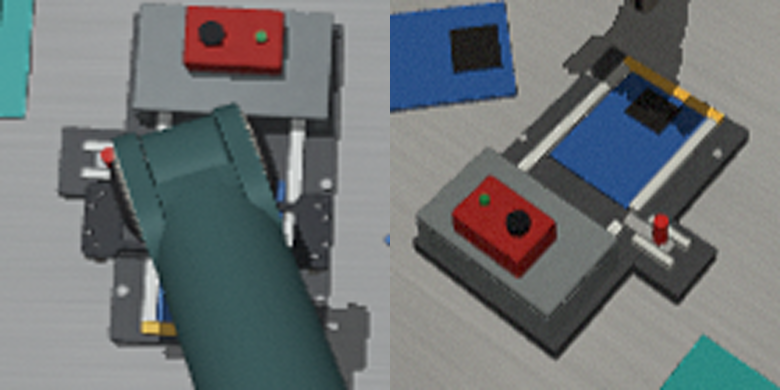

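The right half shows the blank against the yellow stop, with its rear edge forward of the bolt. The measured centre is x 0.5348 against about 0.5345 for home, and the draw force rose at the end. Next is the bolt.

Run:
```python
from h import *
env.movel(W(.011,.165,.16),R,rate=.2); env.movel(W(.011,.165,.041),R,rate=.12); env.pause(.2)
f0=f(5); print(env.sense()['t'],env.sense()['ee_pos'],f0); y=.165; con=None
while y>.095:
    y-=.002 if (con is None or y>con-.024) else .001
    env.movel(W(.011,y,.041),rate=.03); d=f(2)-f0; F=d@fy
    if con is None and F>1.2: con=y
    print(round(y,3),round((env.sense()['ee_pos']-F0)@fy,4),d,round(env.sense()['t'],2))
    if F>9: break
np.savez('b.npz',f0=f0,y=y)
```

```text
24.5 [0.6261 0.2195 0.0416] [ 0.1563 -0.4191  0.2317]
0.163 0.1627 [-0.2846  0.9014 -0.5925] 24.77
0.161 0.1608 [-0.4323  0.4889 -0.6596] 25.03
0.159 0.1588 [-0.0465  0.3441 -0.0825] 25.3
0.157 0.1568 [-0.1851  0.374  -0.5251] 25.57
0.155 0.1548 [-0.0953  0.5236  0.199 ] 25.83
0.153 0.1528 [-0.7758  0.6618 -0.3527] 26.1
0.151 0.1508 [0.1313 0.5733 0.1307] 26.37
0.149 0.1488 [-0.0317  0.1258  0.5649] 26.63
0.147 0.1468 [ 0.0115  0.9643 -0.2723] 26.9
0.145 0.1448 [-0.2266  0.9546 -0.6732] 27.17
0.143 0.1428 [ 0.0671  0.8314 -0.5574] 27.43
0.141 0.1408 [-0.5958  0.8806 -0.7286] 27.7
0.139 0.1388 [-0.5251 -0.0642 -1.0399] 27.97
0.137 0.1368 [-0.0945  0.7902 -0.1977] 28.23
0.135 0.1348 [-0.3875  0.3668  0.2983] 28.5
0.133 0.1328 [ 0.0859 -0.3024 -0.4365] 28.77
0.131 0.1311 [-0.955   0.3897 -0.6786] 29.03
0.129 0.1295 [-0.6136  1.9396 -0.0884] 29.3
0.127 0.127 [-0.4968  2.0608  0.2557] 29.57
0.125 0.1247 [-0.3727  2.5462 -0.3273] 29.83
0.123 0.1227 [-0.6893  2.5985 -0.2906] 30.1
0.121 0.1207 [-0.7954  2.5038  0.4145] 30.37
0.119 0.1187 [-1.0687  2.3001  0.5459] 30.63
0.117 0.1167 [-0.9116  3.0513 -0.3128] 30.9
0.115 0.1147 [-1.3372  2.8808  1.0162] 31.17
0.113 0.1127 [-0.7333  2.3311  0.8856] 31.43
0.111 0.1107 [-0.8319  2.2809  0.6368] 31.7
0.109 0.1087 [-0.875   2.3131  0.0878] 31.97
0.107 0.1067 [-0.6705  1.8149 -0.4   ] 32.23
0.105 0.1047 [-1.0664  2.5925  0.1788] 32.5
0.104 0.1041 [-0.2994  3.4618 -0.0055] 32.77
0.103 0.1039 [-0.2638  5.7505  0.0863] 33.03
0.102 0.1039 [-0.2356  7.5234 -0.955 ] 33.3
0.101 0.1038 [-0.3136  9.1637 -1.5784] 33.57
```

```bash
python3 - <<'E'
from h import *
s=np.load('b.npz'); f0=s['f0']; y=float(s['y'])
for i in range(8):
    y-=.0008; env.movel(W(.011,y,.041),rate=.03); d=f(2)-f0
    print(round(y,4),round((env.sense()['ee_pos']-F0)@fy,4),d)
    if d@fy>15: break
env.movel(W(.011,y+.03,.041),rate=.08); env.movel(W(.011,.165,.20),rate=.2)
env.movel(W(-.15,.30,.25),rate=.25); env.pause(.2); print(env.sense()['t'])
im=[]
for cam in ['top','scene']:
    p,d=snap(cam,cam+'3.png'); np.save(cam+'3.npy',cloud(cam,d))
    print([(r['at'],r['score']) for r in tip_of(cam,'bolt_knob')[:2]],[(r['at'],r['score']) for r in tip_of(cam,'blank')[:4]])
    c=p[130:260,190:310] if cam=='top' else p[180:310,205:345]
    im.append(cv2.resize(c[...,::-1],(390,390),interpolation=cv2.INTER_CUBIC))
cv2.imwrite('pics/c3.png',np.hstack(im))
E
sed -e 's/cam}2/cam}3/;s/"2.npy"/"3.npy"/;s/>.13)/>.1)/' m2.py > m3.py; python3 m3.py | egrep 'blank|pad|stop|knob|hood'
```

```text
0.1002 0.1037 [-0.2021  9.6381 -2.0152]
0.0994 0.1037 [ 0.372  10.4972 -2.2763]
0.0986 0.1037 [ 1.1598 11.6638 -3.0945]
0.0978 0.1036 [ 0.8244 13.3513 -3.7253]
0.097 0.1035 [ 1.126  14.6871 -4.2667]
0.0962 0.1035 [ 1.7401 15.7884 -4.7626]
37.875
[([0.6173, 0.1354, 0.0598], 0.63)] [([0.7457, 0.3039, -0.0021], 0.94), ([0.5741, -0.2126, -0.0022], 0.79), ([0.5301, 0.0533, 0.0198], 0.61), ([0.8343, -0.1893, -0.0016], 0.61)]
[([0.6227, 0.1366, 0.06], 0.64)] [([0.5713, -0.2161, -0.001], 0.82), ([0.7476, 0.3044, 0.0014], 0.69), ([0.2532, 0.2895, -0.0005], 0.68), ([0.4234, -0.4198, 0.0014], 0.67)]
top stop 181 med [0.4528 0.0595 0.0302] rect c [0.4531 0.0582] sz [0.1352 0.0134] ang 88.91
top hood 1419 med [0.7024 0.0481 0.0684] rect c [0.7206 0.05  ] sz [0.1799 0.1122] ang 88.2
top knob 21 med [0.6218 0.1351 0.0611] rect c [0.6221 0.1353] sz [0.0121 0.0145] ang 85.75
top blank 1467 med [0.5449 0.0561 0.0265] rect c [0.5354 0.0578] sz [0.1101 0.1469] ang 88.0
top pad 187 med [0.4919 0.0583 0.0282] rect c [0.4911 0.0594] sz [0.0403 0.0454] ang 1.36
scene stop 125 med [0.4523 0.0632 0.0284] rect c [0.4451 0.0572] sz [0.0408 0.1434] ang 0.8
scene hood 1305 med [0.7202 0.0875 0.0667] rect c [0.7205 0.0517] sz [0.1831 0.113 ] ang 87.91
scene knob 25 med [0.6242 0.1374 0.0593] rect c [0.6229 0.1389] sz [0.0125 0.0151] ang 79.87
scene blank 1101 med [0.5476 0.0578 0.0249] rect c [0.5333 0.0552] sz [0.1161 0.1551] ang 89.84
scene pad 143 med [0.4914 0.0593 0.0269] rect c [0.4926 0.0589] sz [0.0477 0.0458] ang 89.4
```

View pics/c3.png

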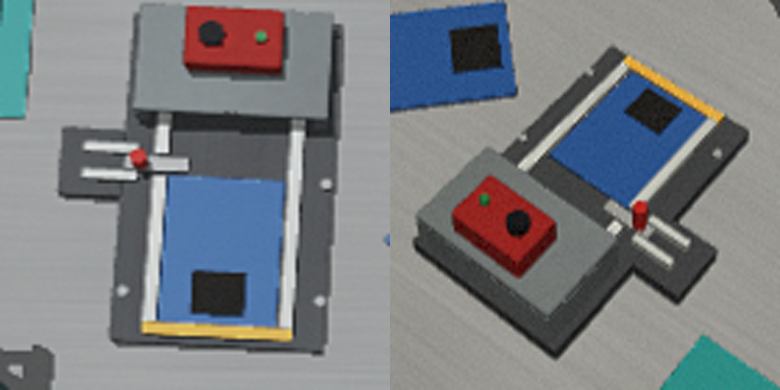

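The picture shows the blank against the yellow stop and the bolt bar behind its rear edge, left crop about (170,163). The knob matches the 30 mm end position to within about 1 mm in both cameras, and it met a firm stop at 16 N. The arm is clear of everything, so I hand in.

```bash
python3 -c "
from h import *
print(workorder.finish_job(), env.sense()['t'])"
```

```text
the job is handed in; nothing more can be done
the job is handed in; nothing more can be done
```

The blank is drawn home against the yellow stop, the bolt is pushed in to its end stop behind it, the arm stands clear, and the job is handed in; no verdict was returned.

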